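# Dry the gun cup and hold the draught flap at balance

## Robot

A 6-joint arm with a two-finger parallel gripper is mounted at the origin on the work surface. World frame = base frame: x ahead of the robot, y to its left, z up, the work surface at z = 0. Lengths are in m, angles in rad, forces in N, time in s.
With the tool pointing down it reaches from about 0.3 to 0.775 m from the base axis. Payload 14.6 kg.
Tool frame: the origin (TCP) lies midway between the tips of the shut fingers; the grasp point (between the pads) lies 19 mm behind it; x points along the fingers, z is the direction in which the jaws open and shut, and the axes are right-handed (so a half turn about x gives the same grasp; the last joint's range is limited). The gripper opens to 94 mm and grips with 3 to 60 N. Pads are 16 mm wide; open, the fingers measure 119 mm over their backs; the gripper's body (75 mm by 177 mm) begins 78 mm behind the grasp point.
Start: joints at [-1.394, 0.3, 1.521, -0, 1.321, -0.067], TCP at [0.133, -0.534, 0.205] pointing down, gripper open.
Joint ranges: [-3.03, 3.03], [-0.79, 2.21], [0.23, 2.52], [-1.04, 4.18], [0, 3.07], [-2.55, 2.55]. Speed limits (rad/s): [2.22, 2.22, 2.57, 3.14, 3.14, 3.14].

## Interface

Orientations are given as a rotation vector (axis times angle).
In Python, from plant import env, snapshot, sign_off gives the robot as it stands.
- The arm moves only by the shell command python3 -m pendant 'ROWS' [OPENING] [FORCE]. ROWS is JSON, one flat list of numbers, 6 for each row, row after row: the shift along the tool's x, y, z in units of 40 mm (1.0 is 40 mm), then the turn, a rotation vector about the tool's x, y, z in units of 6 degrees (1.0 is 6 degrees). A call has 1 to 20 rows; each row shifts and turns the commanded pose from where the row before left it, along the tool's axes as they then stand; what a row does not reach is not made up. A row lasts 1/10 s, in which the tool goes at most 50 mm and 8.59 degrees, less where a joint would pass 70% of its speed; a pose out of reach is approached as far as the arm can. A call is refused whole if a number of a shift passes 1 or a number of a turn 1, either way. A call with a gripper value outside its range is refused whole. OPENING is the gripper's target within -1 to 1 (fully open at 1, half-way at 0, shut at -1), set as the call begins (- or left out, the last holds). The fingers move at their own pace and stop on an object; FORCE is the grip in N (left out, the last holds). Time passes only in rows, so rows that do not move let the fingers close. It gives the time, the measured TCP pose, the force and the opening at its end, in the units of the state.
- env.observe(): the state, without advancing time (a new reading comes with each control period).
- snapshot(name): name is "scene" or "top"; returns a dict with "frame" (420x560x3 uint8, red, green, blue), "intrinsics" (3x3 intrinsics, pixels), "cam_to_world" (4x4, takes a point from camera to world coordinates). Camera axes: x right, y down, z forward; pixel columns grow to the right and rows downward; lengths in m; the calibration is good to about 2 mm. A picture is of the moment at which its call begins. There is no depth.
- sign_off(): hands the job in, once; it reports no verdict.
The state is a dict: "time_s": time; "joint_positions": joint angles; "joint_velocities": joint speeds; "tau": joint torques, N m; "tcp_pos": TCP position; "orientation": TCP orientation; "wrist_force": force on the tool from outside, world axes, zero at the start; "moment": the same for the moment, N m; "width": opening from 0.0 (shut) to 1.0 (fully open).
Only numpy, scipy, OpenCV 4.12 (cv2) and the standard library are available. Lean on these libraries where they do the work, as an engineer would, in place of code of your own. Each camera call takes 0.05 s, during which the arm holds its last target.

## Task

Take the rinsed spray-gun cup out of its rest and set it upside down over the peg of the drying stand, lowered until its rim sits flat on the stand's foot, not dropped. Then grip the black roller on the extractor's draught flap, swing the flap up to its balance point (standing straight up, so that both sides draw evenly) without letting it tip over to the other side, and hold it there: finish while still gripping it, since it falls either way if let go. Leave the other things on the bench where they are.

Things in the scene. Friction and masses are not known exactly. Their poses are not given: they have to be found in the camera images.
- cup_mid (a point): Spray-gun cup, loose, 0.10 to 0.20 kg: plain aluminium cylinder, outer diameter 56, length 100, wall 2.5; one end open, the other closed (5 thick) with an outlet stub 18 thick, 15 long. Point: on its axis, 50 from the rim. z axis: from closed end to open mouth. At the start it lies level on its rest, axis 58 above the bench, mouth pointing to the robot's left or ahead-left. All in mm.
- rest: The cup's fixed low black rest, 120 x 80 mm: two level steel rods 10 mm thick, 34 mm apart, tops 35 mm above the bench, under the cup along its length. The cup's sides overhang the rods by 6 mm and are free. Origin at the centre of its underside, x along the rods. Rest and drying stand may change places between starts.
- peg_tip (a point): Top centre of the drying stand's upright grey peg: 26 mm thick, chamfered tip, top 82 mm above the bench. It stands on a round dark steel foot 110 mm across and 12 mm thick, so it rises 70 mm above the foot. A cup upside down on it rests with its rim on the foot, its mid point 62 mm above the bench. Fixed.
- flap_hinge (a point): Middle of the draught flap's hinge line, 60 mm above the bench, at the bottom of the V-shaped trough of the fixed grey extractor box (170 mm along the hinge, 180 mm across, side walls 108 mm high, end walls 82 mm). x axis: the hinge line, level, more or less away from the robot; y: across the trough to its left half; z: up.
- flap_grip (a point): Centre of the black roller at the flap's free end: 32 mm across, 34 mm long, flat ends, axis parallel to the hinge, 155 mm from it. Gripped across its flat ends it turns between the fingers as the flap swings. It sits on a 10 mm round stem above the flap's steel plate (110 mm wide, ends 90 mm from the hinge). z axis: from hinge to roller; x: along the hinge.
- flap (a joint): Flap angle, rad. 0: the start, lying on the right half (-y of flap_hinge), leaning 1.05 from upright, roller 138 mm above the bench. 1.05: upright, the balance point, roller 215 mm above the bench, straight over the hinge. 2.1: lying on the left half. Free hinge, no spring or friction to speak of; the flap weighs 0.35 kg and falls to whichever side it leans.
- tape: Bystander: roll of masking tape lying flat, 100 mm across, 25 mm high; origin at the centre of its underside.
- tin: Bystander: steel paint tin, 68 mm across, 100 mm high; origin at the centre of its underside.
- sander: Bystander: black rubber sanding block, 70 x 120 x 28 mm; origin at the centre of its underside.
- spatula: Bystander: filler spatula lying flat, about 200 mm long; origin under its middle.
- beaker: Bystander: white plastic mixing beaker standing mouth up, 76 mm across, 85 mm high; origin at the centre of its underside.
- jar: Bystander: amber glass jar with a steel cap, 60 mm across, 90 mm high; origin at the centre of its underside.

How it is judged:
By the outcome, as a careful person would: the job done as asked, in the order asked, and still so for the second after the job is handed in, while the arm keeps its last pose, push and grip.
It also fails if it takes over 58 s, if anything falls off the work surface, if the arm or the gripper's body presses on something with over 40 N, if the wrist force passes 120 N, or if a joint passes its speed limit or range.

## Working session

There is one attempt and no reset: what is moved stays moved. The work goes in short steps, Python scripts to look and compute and a shell command to move; the robot and the scene stay as the last step left them, time stands still between calls to the robot, and variables do not carry over. Pictures are saved under pics/ and viewed, and the job is handed in when it is done.

```bash
ls; mkdir -p pics; python3 - <<'E'
from plant import env,snapshot
import cv2,numpy as np
for n in("scene","top"):
    s=snapshot(n);cv2.imwrite(f"pics/{n}0.png",cv2.resize(s["frame"][:,:,::-1],(800,600),interpolation=cv2.INTER_CUBIC))
    np.savez(f"{n}0.npz",**s)
    print(n,s["intrinsics"],s["cam_to_world"])
print(env.observe())
E
```

```text
pics
scene [[408.87911572   0.         282.61911197]
 [  0.         408.87911572 208.71741793]
 [  0.           0.           1.        ]] [[ 0.21601049  0.58936561 -0.77845208  1.24891833]
 [ 0.97634517 -0.12265283  0.1780629  -0.17931093]
 [ 0.0094648  -0.79850138 -0.60191857  0.64497899]
 [ 0.          0.          0.          1.        ]]
top [[473.38982161   0.         281.19381667]
 [  0.         473.38982161 213.28321916]
 [  0.           0.           1.        ]] [[ 2.39055718e-04 -9.91603372e-01  1.29316258e-01  4.13434268e-01]
 [-9.99852388e-01  1.98461548e-03  1.70664684e-02 -5.24228792e-02]
 [-1.71798107e-02 -1.29301249e-01 -9.91456525e-01  1.23438677e+00]
 [ 0.00000000e+00  0.00000000e+00  0.00000000e+00  1.00000000e+00]]
{'time_s': 0.1, 'joint_positions': array([-1.39360811e+00,  3.00428555e-01,  1.52149249e+00, -7.91097749e-06,
        1.32068143e+00, -6.66111357e-02]), 'joint_velocities': array([-0.00182934, -0.00218681, -0.00160326, -0.00106968,  0.00011975,
        0.00014059]), 'tau': array([ 6.31894327e-04, -5.32644188e+01, -3.53283012e+01,  7.09981145e-02,
        2.34709441e-02, -4.80254232e-05]), 'tcp_pos': array([ 0.13271551, -0.53352063,  0.20494714]), 'orientation': array([ 1.02841478,  1.31549138, -1.02730028]), 'wrist_force': array([ 0.54204123,  0.35225547, -0.56590021]), 'moment': array([-0.00702999,  0.00649983, -0.02251221]), 'width': 1.0001285632689683}
```

View pics/top0.png

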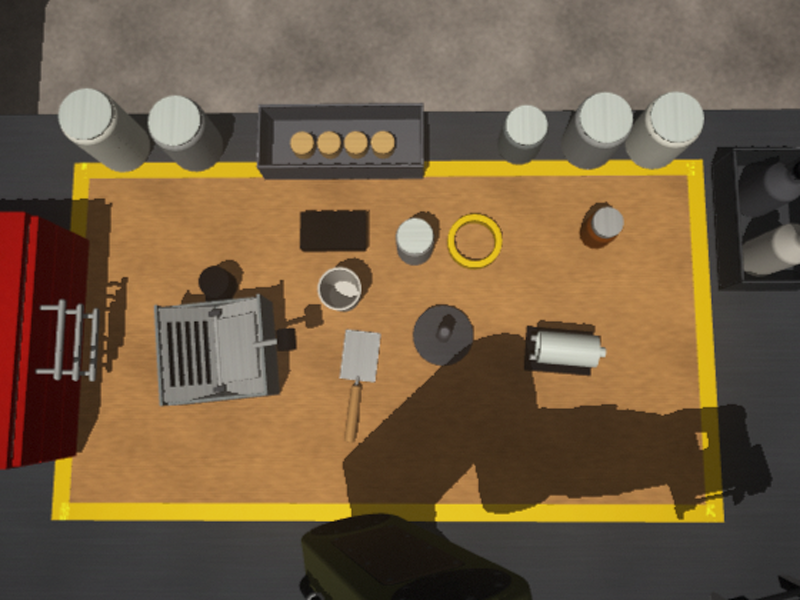

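View pics/scene0.png

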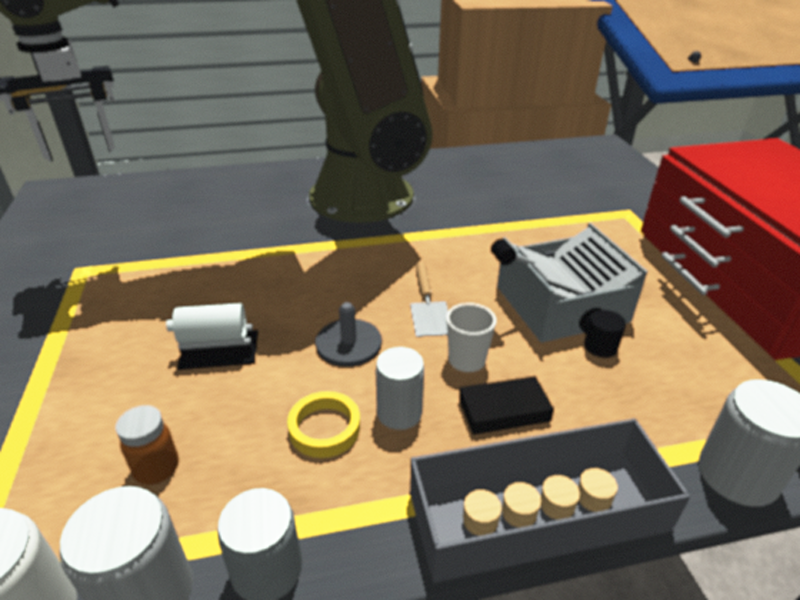

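The top view shows the cup on its rest at (567,350), the stand at (443,335), the flap box at about (215,350) and the roller at (287,340). I'll zoom in to measure.

```bash
cat > h.py <<'E'
import numpy as np,cv2
from scipy.spatial.transform import Rotation as R
def load(f): return dict(np.load(f))
def ray(s,u,v):
    K=s["intrinsics"];T=s["cam_to_world"]
    d=T[:3,:3]@np.linalg.solve(K,[u,v,1.]);return T[:3,3],d
def atz(s,u,v,z):
    o,d=ray(s,u,v);return o+d*(z-o[2])/d[2]
def proj(s,p):
    T=s["cam_to_world"];c=(np.atleast_2d(p)-T[:3,3])@T[:3,:3];q=c@s["intrinsics"].T;return q[:,:2]/q[:,2:]
def crop(s,x0,y0,x1,y1,k,f,pts=None):
    im=cv2.resize(s["frame"][y0:y1,x0:x1,::-1],None,fx=k,fy=k,interpolation=cv2.INTER_CUBIC)
    im=np.ascontiguousarray(im)
    if pts is not None:
        for u,v in pts: cv2.circle(im,(int(round((u+.5-x0)*k)),int(round((v+.5-y0)*k))),2,(0,0,255),-1)
    for u in range(x0,x1,10): cv2.putText(im,str(u),(int((u-x0)*k),8),0,.3,(0,255,0),1);cv2.line(im,(int((u-x0+.5)*k),10),(int((u-x0+.5)*k),14),(0,255,0),1)
    for v in range(y0,y1,10): cv2.putText(im,str(v),(0,int((v-y0+.5)*k)+3),0,.3,(0,255,0),1)
    cv2.imwrite(f,im)
E
python3 - <<'E'
from h import *
s=load("top0.npz")
crop(s,280,205,440,275,5,"pics/c1.png")
crop(s,100,180,220,300,5,"pics/c2.png")
E
```

```text
(no output)
```

View pics/c1.png

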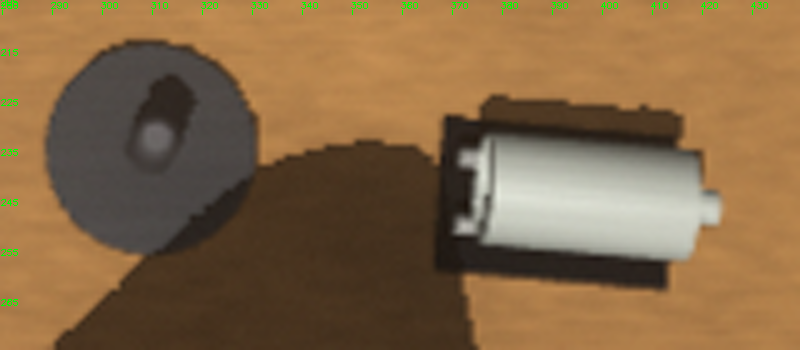

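View pics/c2.png

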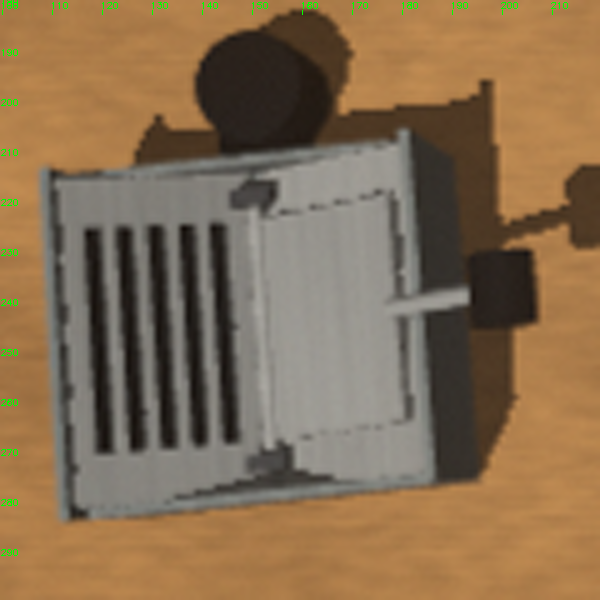

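```bash
python3 - <<'E'
from h import *
s=load("top0.npz");sc=load("scene0.npz")
a=atz(s,376,242.7,.058);b=atz(s,417,246.2,.058)
print("cup",a,b,np.linalg.norm(a-b),np.degrees(np.arctan2(*(a-b)[:2][::-1])))
print("stub",atz(s,422,246.5,.058))
print("foot",atz(s,309.2,234.3,.012),"peg",atz(s,311,231.5,.082))
print("roller",atz(s,200,237.5,.142))
h1=atz(s,150.5,219,.063);h2=atz(s,153.5,270,.063);print("hinge",h1,h2,np.linalg.norm(h1-h2),(h1+h2)/2)
for p in[(110,213),(113,283),(180,206),(186,276)]:print("boxcorner",atz(s,*p,.108))
for n,p,z in[("beaker",(238,202),.085),("tin",(290,168),.1),("jar",(425,155),.09),("tape",(332,168),.025)]:print(n,atz(s,*p,z))
E
```

```text
cup [ 0.49289584 -0.26713271  0.058     ] [ 0.48414845 -0.36791998  0.058     ] 0.10116615392434264 85.03969793109597
stub [ 0.48339778 -0.38018951  0.058     ]
foot [ 0.51789884 -0.1038521   0.012     ] peg [ 0.51876252 -0.10534663  0.082     ]
roller [0.49966021 0.15467482 0.142     ]
hinge [0.55243894 0.29502    0.063     ] [0.42564453 0.28299823 0.063     ] 0.12736304981383667 [0.48904174 0.28900912 0.063     ]
boxcorner [0.56186705 0.38050059 0.108     ]
boxcorner [0.39458986 0.36543567 0.108     ]
boxcorner [0.5785668  0.21125749 0.108     ]
boxcorner [0.41107665 0.19231203 0.108     ]
beaker [0.59155912 0.0736609  0.085     ]
tin [ 0.67308206 -0.05441855  0.1       ]
jar [ 0.70686452 -0.38720448  0.09      ]
tape [ 0.6898447 -0.1639158  0.025    ]
```

```bash
cat >m.py <<'E'
from h import *
def circ(c,ax,r,n=60):
    ax=np.array(ax)/np.linalg.norm(ax);e=np.cross(ax,[0.3,0.2,1] if abs(ax[2])<.9 else [1,0,0]);e/=np.linalg.norm(e);f=np.cross(ax,e)
    t=np.linspace(0,2*np.pi,n);return np.array(c)+r*(np.cos(t)[:,None]*e+np.sin(t)[:,None]*f)
def cup(mid,ax):
    mid=np.array(mid);ax=np.array(ax)
    return np.vstack([circ(mid+.05*ax,ax,.028),circ(mid-.05*ax,ax,.028),circ(mid-.065*ax,ax,.009,20)])
def stand(x,y): return np.vstack([circ([x,y,.012],[0,0,1],.055),circ([x,y,.012],[0,0,1],.013,30),circ([x,y,.082],[0,0,1],.011,20)])
def flap(hx,hy,yaw,th):
    X=np.array([np.cos(yaw),np.sin(yaw),0]);Y=np.array([-X[1],X[0],0]);Z=np.array([0,0,1.]);h=np.array([hx,hy,.06])
    n=np.sin(th)*Y+np.cos(th)*Z
    pts=[h+t*X for t in np.linspace(-.085,.085,15)]
    pts+=[h+i*.085*X+j*.09*Y+.048*Z for i in(-1,1) for j in(-1,1)]
    return np.vstack([pts,circ(h+.155*n+.017*X,X,.016,30),circ(h+.155*n-.017*X,X,.016,30)]),h+.155*n
E
python3 - <<'E'
from m import *
s=load("top0.npz");sc=load("scene0.npz")
yaw=np.radians(85.04);ax=np.array([np.cos(yaw),np.sin(yaw),0])
mid=[.4885,-.3175,.058]
fl,g=flap(.4867,.288,np.radians(5.6),-1.05);print(g)
P=np.vstack([cup(mid,ax),stand(.5183,-.1045),fl])
crop(s,280,205,440,275,5,"pics/d1.png",proj(s,P))
crop(s,100,180,220,300,5,"pics/d2.png",proj(s,P))
crop(sc,110,200,280,270,4,"pics/d3.png",proj(sc,P))
crop(sc,335,150,465,260,5,"pics/d4.png",proj(sc,P))
a=[cv2.imread(f"pics/d{i}.png") for i in(1,3)]
w=800;im=np.vstack([cv2.copyMakeBorder(x,0,0,0,w-x.shape[1],0) for x in a])[:600];cv2.imwrite("pics/e1.png",cv2.copyMakeBorder(im,0,0,0,0,0))
a=[cv2.resize(cv2.imread(f"pics/d{i}.png"),(400,400)) for i in(2,4)];cv2.imwrite("pics/e2.png",np.hstack(a))
E
```

```text
[0.49982008 0.15419108 0.13712351]
```

View pics/e1.png

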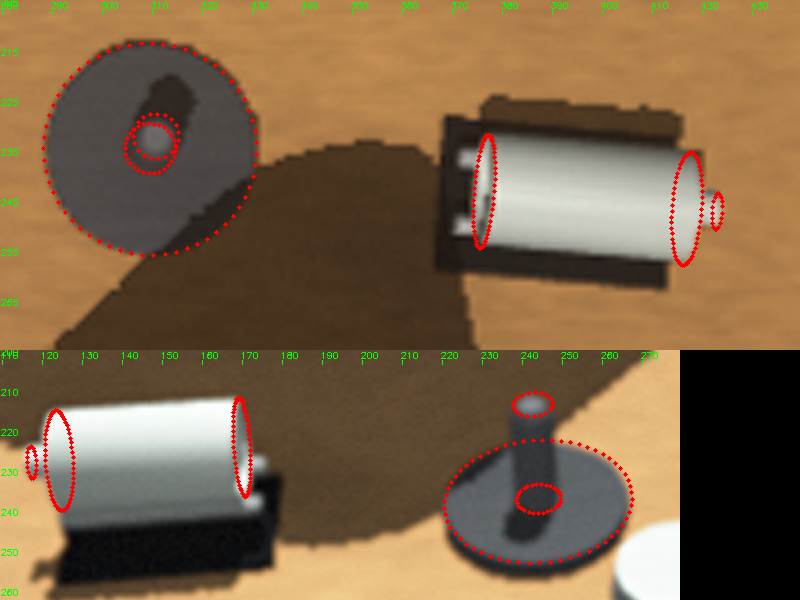

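View pics/e2.png

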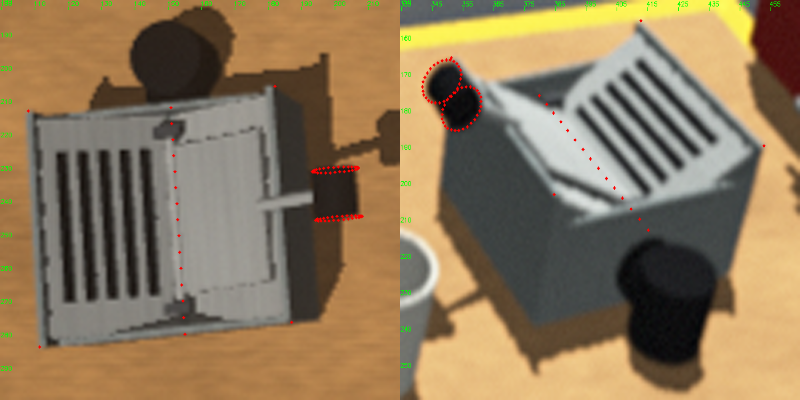

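```bash
cat >k.py <<'E'
from h import *
def Rw(q): 
    r=lambda a,t:R.from_euler(a,t)
    return r('z',q[0])*r('y',q[1]+q[2]-np.pi/2)*r('x',q[3])*r('y',q[4])*r('x',q[5])
q0=[-1.394,.3,1.521,0,1.321,-.067];R0=R.from_rotvec([1.02841478,1.31549138,-1.02730028])
Rc=Rw(q0).inv()*R0
def wrist(Rt,q1,p):  # p=q2+q3
    M=((R.from_euler('z',q1)*R.from_euler('y',p-np.pi/2)).inv()*Rt*Rc.inv()).as_euler('XYX')
    return M  # q4,q5,q6
def tool(d,jaw):
    d=np.array(d)/np.linalg.norm(d);z=np.array(jaw)/np.linalg.norm(jaw);y=np.cross(z,d);return R.from_matrix(np.stack([d,y,z],1))
E
python3 - <<'E'
from k import *
print(np.round(R0.as_matrix(),3));print(np.round(Rc.as_matrix(),3))
yaw=np.radians(85.04);c=np.array([np.cos(yaw),np.sin(yaw),0]);z=np.array([0,0,1.])
for a in(35,45,55):
  a_=np.radians(a)
  for sg in(1,-1):
    j=sg*np.array([c[1],-c[0],0])
    Ti=tool(np.sin(a_)*c-np.cos(a_)*z,j);Tf=tool(-np.sin(a_)*z-np.cos(a_)*c,j)
    for p in(1.6,1.9,2.2):
        print(a,sg,p,np.round(wrist(Ti,-.6,p),2),np.round(wrist(Tf,-.13,p),2))
E
```

```text
[[-0.     0.97   0.241]
 [ 0.001  0.241 -0.97 ]
 [-1.     0.    -0.001]]
[[ 1.    -0.     0.001]
 [ 0.     1.     0.   ]
 [-0.001 -0.     1.   ]]
35 1 1.6 [ 0.54  1.83 -0.45] [-0.96  1.52 -0.  ]
35 1 1.9 [ 0.52  1.57 -0.6 ] [-1.    1.35  0.25]
35 1 2.2 [ 0.54  1.31 -0.76] [-1.08  1.2   0.52]
35 -1 1.6 [0.54 1.83 2.69] [-0.96  1.52  3.14]
35 -1 1.9 [0.52 1.57 2.54] [-0.99  1.35 -2.89]
35 -1 2.2 [0.54 1.31 2.39] [-1.07  1.2  -2.62]
45 1 1.6 [ 0.71  1.9  -0.4 ] [-0.79  1.52 -0.01]
45 1 1.9 [ 0.67  1.67 -0.59] [-0.82  1.31  0.21]
45 1 2.2 [ 0.67  1.43 -0.78] [-0.91  1.11  0.45]
45 -1 1.6 [0.71 1.9  2.74] [-0.79  1.52  3.13]
45 -1 1.9 [0.67 1.67 2.55] [-0.82  1.31 -2.93]
45 -1 2.2 [0.67 1.44 2.36] [-0.91  1.11 -2.69]
55 1 1.6 [ 0.88  1.97 -0.34] [-0.61  1.52 -0.02]
55 1 1.9 [ 0.82  1.77 -0.57] [-0.64  1.28  0.16]
55 1 2.2 [ 0.8   1.56 -0.79] [-0.72  1.04  0.37]
55 -1 1.6 [0.88 1.97 2.8 ] [-0.61  1.52  3.12]
55 -1 1.9 [0.81 1.77 2.57] [-0.64  1.28 -2.98]
55 -1 2.2 [0.79 1.56 2.35] [-0.72  1.05 -2.78]
```

```bash
cat >plan.py <<'E'
from k import *
from plant import env
from scipy.optimize import fsolve
c=np.array([np.cos(np.radians(85.04)),np.sin(np.radians(85.04)),0]);z=np.array([0,0,1.]);a=np.radians(50)
J=np.array([c[1],-c[0],0]);Ti=tool(np.sin(a)*c-np.cos(a)*z,J);Tf=tool(-np.sin(a)*z-np.cos(a)*c,J)
MID=np.array([.4885,-.3175,.058]);G=MID-.010*c
def plan(pt,Rt,n,p0=None,R0=None):
    o=env.observe()
    if p0 is None:p0=o["tcp_pos"]
    if R0 is None:R0=R.from_rotvec(o["orientation"])
    rv=(R0.inv()*Rt).as_rotvec()/n
    Rs=[R0*R.from_rotvec(rv*k) for k in range(n)]
    s=np.linalg.solve(sum(x.as_matrix() for x in Rs),pt-p0)
    print("rows",n,np.round(s/.04,3),np.round(np.degrees(rv)/6,3))
    p=p0.copy();out=[]
    for x in Rs:p=p+x.apply(s);out.append(np.round(p,3).tolist())
    print(out[::max(1,n//5)])
def cur():
    o=env.observe();print(o["time_s"],"tcp",np.round(o["tcp_pos"],4),"q",np.round(o["joint_positions"],2),"F",np.round(o["wrist_force"],1),"w",round(o["width"],3))
    return o["tcp_pos"],R.from_rotvec(o["orientation"])
E
python3 - <<'E'
from plan import *
d=Ti.apply([1,0,0]);cur();plan(G+(.019-.12)*d,Ti,20)
E
```

```text
0.1 tcp [ 0.1327 -0.5335  0.2049] q [-1.39  0.3   1.52 -0.    1.32 -0.07] F [ 0.5  0.4 -0.6] w 1.0
rows 20 [0.258 0.381 0.245] [-0.552  0.257  0.36 ]
[[0.15, -0.539, 0.195], [0.224, -0.549, 0.157], [0.301, -0.536, 0.13], [0.375, -0.502, 0.114], [0.441, -0.451, 0.113]]
```

```bash
python3 -m pendant '[0.26,0.38,0.24,-0.55,0.26,0.36, 0.26,0.38,0.24,-0.55,0.26,0.36, 0.26,0.38,0.24,-0.55,0.26,0.36, 0.26,0.38,0.24,-0.55,0.26,0.36, 0.26,0.38,0.24,-0.55,0.26,0.36, 0.26,0.38,0.24,-0.55,0.26,0.36, 0.26,0.38,0.24,-0.55,0.26,0.36, 0.26,0.38,0.24,-0.55,0.26,0.36, 0.26,0.38,0.24,-0.55,0.26,0.36, 0.26,0.38,0.24,-0.55,0.26,0.36, 0.26,0.38,0.24,-0.55,0.26,0.36, 0.26,0.38,0.24,-0.55,0.26,0.36, 0.26,0.38,0.24,-0.55,0.26,0.36, 0.26,0.38,0.24,-0.55,0.26,0.36, 0.26,0.38,0.24,-0.55,0.26,0.36, 0.26,0.38,0.24,-0.55,0.26,0.36, 0.26,0.38,0.24,-0.55,0.26,0.36, 0.26,0.38,0.24,-0.55,0.26,0.36, 0.26,0.38,0.24,-0.55,0.26,0.36, 0.26,0.38,0.24,-0.55,0.26,0.36]' 1; python3 -m pendant '[0,0,0,0,0,0]'
python3 - <<'E'
from plan import *
d=Ti.apply([1,0,0]);cur();plan(G+(.019-.12)*d,Ti,2);plan(G+.019*d,Ti,10)
E
```

```text
time_s: 2.1
tcp_pos: [0.4789, -0.402, 0.1213]
orientation: [0.746, 1.427, 0.617]
wrist_force: [-0.4, -0.1, 0.2]
width: 1.0
time_s: 2.2
tcp_pos: [0.4798, -0.401, 0.1209]
orientation: [0.745, 1.428, 0.618]
wrist_force: [-0.3, -1.0, 0.2]
width: 1.0
2.2 tcp [ 0.4798 -0.401   0.1209] q [-0.97  0.96  0.91  0.55  1.96 -0.85] F [-0.3 -1.   0.2] w 1.0
rows 2 [-0.049 -0.008  0.018] [-0.017 -0.026 -0.022]
[[0.48, -0.403, 0.122], [0.481, -0.405, 0.123]]
rows 10 [ 0.29  -0.002  0.005] [-0.003 -0.005 -0.004]
[[0.481, -0.392, 0.113], [0.482, -0.375, 0.098], [0.484, -0.357, 0.083], [0.486, -0.339, 0.068], [0.488, -0.322, 0.053]]
```

```bash
python3 -m pendant '[0.29,0,0.01,-0.03,-0.05,-0.04, 0.29,0,0,0,0,0, 0.29,0,0.01,0,0,0, 0.29,0,0,0,0,0, 0.29,0,0.01,0,0,0, 0.29,0,0,0,0,0, 0.29,0,0.01,0,0,0, 0.29,-0.01,0,0,0,0, 0.29,-0.01,0.01,0,0,0, 0.29,0,0,0,0,0, 0,0,0,0,0,0]'
python3 - <<'E'
from plan import *
from plant import snapshot
d=Ti.apply([1,0,0]);cur();plan(G+.019*d,Ti,1)
s=snapshot("scene");t=snapshot("top")
crop(s,70,140,260,280,4,"pics/g1.png");crop(t,330,190,470,290,5,"pics/g2.png")
E
```

```text
time_s: 3.3
tcp_pos: [0.4883, -0.3136, 0.0454]
orientation: [0.743, 1.423, 0.612]
wrist_force: [-0.0, -1.0, 0.7]
width: 1.001
3.3 tcp [ 0.4883 -0.3136  0.0454] q [-0.89  0.91  1.19  0.57  1.72 -0.92] F [-0.  -1.   0.7] w 1.001
rows 1 [0.008 0.018 0.014] [-0.029  0.012  0.003]
[[0.489, -0.313, 0.046]]
```

View pics/g1.png

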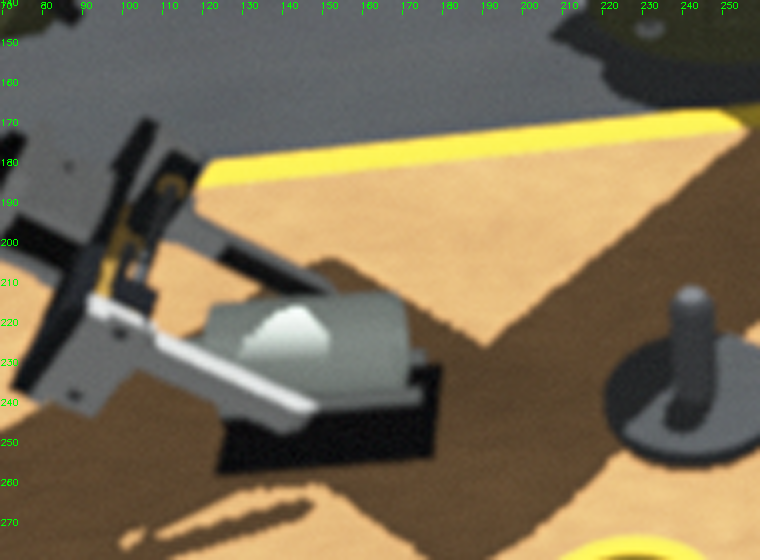

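View pics/g2.png

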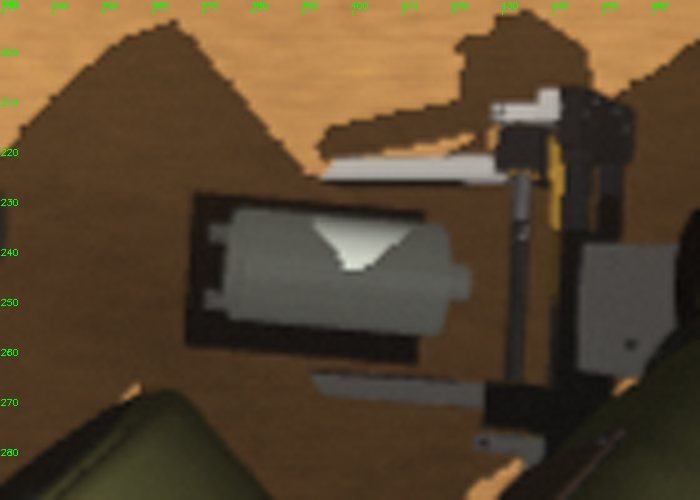

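The fingers straddle the cup: inner faces at about v=226 and v=264 in the top view, with the cup axis at about 244. I'll close now.

```bash
python3 -m pendant '[0,0,0,0,0,0, 0,0,0,0,0,0, 0,0,0,0,0,0, 0,0,0,0,0,0, 0,0,0,0,0,0, 0,0,0,0,0,0, 0,0,0,0,0,0, 0,0,0,0,0,0, 0,0,0,0,0,0]' -1 40
python3 - <<'E'
from plan import *
p,r=cur()
# lift vertical 0.10 in tool axes
print("lift units",np.round(r.inv().apply([0,0,.12])/.04,3))
E
```

```text
time_s: 4.3
tcp_pos: [0.4896, -0.3154, 0.0474]
orientation: [0.74, 1.419, 0.609]
wrist_force: [6.4, -1.8, 4.3]
width: 0.594
4.3 tcp [ 0.4896 -0.3154  0.0474] q [-0.89  0.91  1.19  0.57  1.72 -0.92] F [ 6.4 -1.8  4.3] w 0.594
lift units [-1.935  2.293  0.009]
```

```bash
python3 -m pendant '[-0.16,0.19,0,0,0,0, -0.32,0.38,0,0,0,0, -0.32,0.38,0,0,0,0, -0.32,0.38,0,0,0,0, -0.32,0.38,0,0,0,0, -0.32,0.38,0,0,0,0, -0.16,0.19,0,0,0,0, 0,0,0,0,0,0]'
cat >> plan.py <<'E'
p_g=np.array([.4896,-.3154,.0474]);r_g=R.from_rotvec([.74,1.419,.609])
mt=r_g.inv().apply(MID-p_g); ct=r_g.inv().apply(c); mt[2]=0
PEG=np.array([.5183,-.1045,0])
def Rflip(r):  # bring cup axis to straight down via min rotation
    v=r.apply(ct);return R.align_vectors([[0,0,-1],[ -v[1],v[0],0]],[v,[-v[1],v[0],0]])[0]*r
E
python3 - <<'E'
from plan import *
from plant import snapshot
p,r=cur();print(mt,ct)
print("mid",p+r.apply(mt))
Rt=Rflip(r);print(np.round(Rt.as_matrix(),3))
plan(PEG+[0,0,.17]-Rt.apply(mt),Rt,18)
s=snapshot("scene");crop(s,70,100,260,240,4,"pics/l1.png")
q1=np.arctan2(-.03,.52)
print([np.round(wrist(Rt,q1,pp),2) for pp in(1.6,1.8,2.0,2.2)])
E
```

```text
time_s: 5.1
tcp_pos: [0.4887, -0.3154, 0.1673]
orientation: [0.739, 1.421, 0.609]
wrist_force: [0.0, -0.4, -1.2]
width: 0.596
5.1 tcp [ 0.4887 -0.3154  0.1673] q [-0.89  0.76  1.15  0.59  1.88 -0.81] F [ 0.  -0.4 -1.2] w 0.596
[-0.00851418  0.00668839  0.        ] [ 0.76413112  0.64504083 -0.00509542]
mid [ 0.48846298 -0.31753349  0.17794576]
[[-0.05   0.067  0.996]
 [-0.643  0.761 -0.083]
 [-0.764 -0.645  0.005]]
rows 18 [0.039 0.309 0.015] [-0.004 -0.002 -0.833]
[[0.49, -0.306, 0.176], [0.495, -0.275, 0.196], [0.5, -0.24, 0.207], [0.505, -0.203, 0.209], [0.51, -0.167, 0.201], [0.515, -0.134, 0.184]]
[array([-0.7 ,  1.56,  0.04]), array([-0.71,  1.41,  0.17]), array([-0.74,  1.26,  0.31]), array([-0.8 ,  1.12,  0.46])]
```

View pics/l1.png

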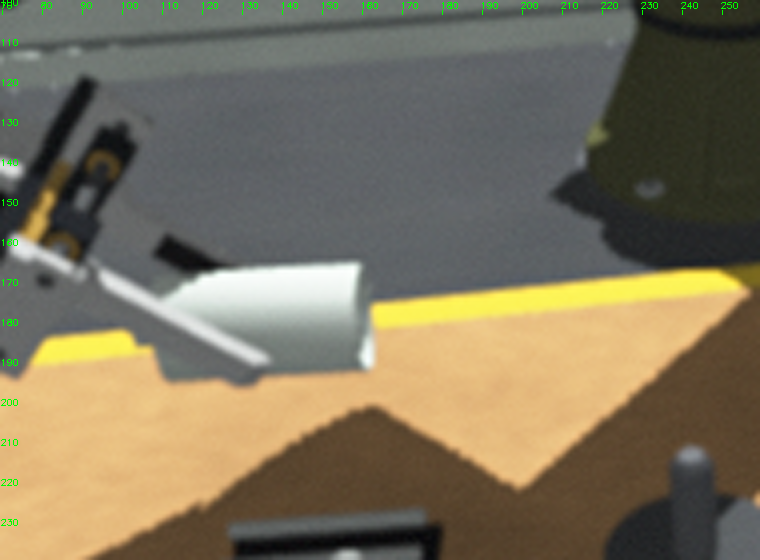

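The cup is lifted and level in the jaws. Next: swing it over the stand while turning it mouth down.

```bash
python3 -m pendant '[0.04,0.31,0.015,0,0,-0.83, 0.04,0.31,0.015,0,0,-0.83, 0.04,0.31,0.015,0,0,-0.83, 0.04,0.31,0.015,0,0,-0.83, 0.04,0.31,0.015,0,0,-0.83, 0.04,0.31,0.015,0,0,-0.83, 0.04,0.31,0.015,0,0,-0.83, 0.04,0.31,0.015,0,0,-0.83, 0.04,0.31,0.015,0,0,-0.83, 0.04,0.31,0.015,0,0,-0.83, 0.04,0.31,0.015,0,0,-0.83, 0.04,0.31,0.015,0,0,-0.83, 0.04,0.31,0.015,0,0,-0.83, 0.04,0.31,0.015,0,0,-0.83, 0.04,0.31,0.015,0,0,-0.83, 0.04,0.31,0.015,0,0,-0.83, 0.04,0.31,0.015,0,0,-0.83, 0.04,0.31,0.015,0,0,-0.83, 0,0,0,0,0,0, 0,0,0,0,0,0]'
python3 - <<'E'
from plan import *
from m import cup
from plant import snapshot
p,r=cur();v=r.apply(ct);m=p+r.apply(mt);print("mid",m,"axis",v)
Rt=Rflip(r);plan(PEG+[0,0,.17]-Rt.apply(mt),Rt,1)
s=snapshot("scene");t=snapshot("top")
crop(s,170,80,350,230,4,"pics/f1.png",proj(s,cup(m,v)));crop(t,240,160,380,270,5,"pics/f2.png",proj(t,cup(m,v)))
E
```

```text
time_s: 7.15
tcp_pos: [0.5173, -0.1138, 0.1657]
orientation: [-0.477, 1.534, -0.61]
wrist_force: [-0.1, -0.4, -1.0]
width: 0.598
7.15 tcp [ 0.5173 -0.1138  0.1657] q [ 0.04  0.38  1.67 -0.72  1.29  0.41] F [-0.1 -0.4 -1. ] w 0.598
mid [ 0.51827654 -0.10322434  0.16795158] axis [-0.00654692  0.00982066 -0.99993034]
rows 1 [-0.021 -0.059  0.004] [ 0.045 -0.054 -0.088]
[[0.517, -0.115, 0.168]]
```

View pics/f1.png

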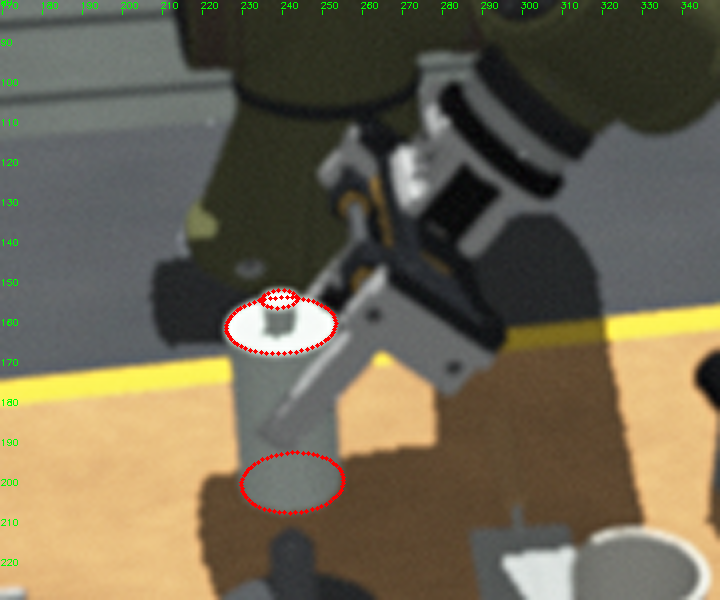

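View pics/f2.png

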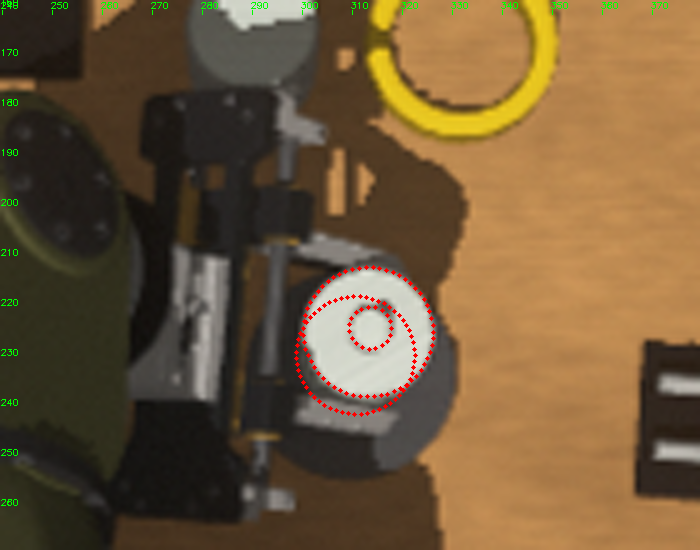

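The overlays match the cup in both views. I'll correct the 0.7° tilt and lower it.

```bash
python3 -m pendant '[-0.02,-0.06,0,0.05,-0.05,-0.09, 0,0,0,0,0,0, 0,0,0,0,0,0]'
python3 - <<'E'
from plan import *
p,r=cur();v=r.apply(ct);m=p+r.apply(mt);print("mid",m,"axis",v)
print("err",PEG-m,"tool",np.round(r.inv().apply(PEG*[1,1,0]-m*[1,1,0])/.04,3)); print("10mm down",np.round(r.inv().apply([0,0,-.01])/.04,3))
E
```

```text
time_s: 7.55
tcp_pos: [0.5173, -0.1157, 0.169]
orientation: [-0.48, 1.523, -0.623]
wrist_force: [0.1, -0.0, -1.2]
width: 0.595
7.55 tcp [ 0.5173 -0.1157  0.169 ] q [ 0.04  0.37  1.67 -0.73  1.29  0.42] F [ 0.1 -0.  -1.2] w 0.595
mid [ 0.51829278 -0.10515369  0.17119915] axis [ 0.00275875 -0.00180091 -0.99999457]
err [ 7.22277263e-06  6.53692072e-04 -1.71199150e-01] tool [-0.011  0.012 -0.001]
10mm down [ 0.191  0.162 -0.002]
```

```bash
python3 -m pendant '[0.18,0.17,0,0,0,0, 0.19,0.16,0,0,0,0, 0.19,0.16,0,0,0,0, 0.19,0.16,0,0,0,0, 0.19,0.16,0,0,0,0, 0.19,0.16,0,0,0,0, 0.19,0.16,0,0,0,0, 0.19,0.16,0,0,0,0, 0.19,0.16,0,0,0,0, 0.19,0.16,0,0,0,0, 0,0,0,0,0,0, 0,0,0,0,0,0]'
python3 - <<'E'
from plan import *
p,r=cur();v=r.apply(ct);m=p+r.apply(mt);print("mid",m,"axis",v)
E
```

```text
time_s: 8.75
tcp_pos: [0.5182, -0.1152, 0.0693]
orientation: [-0.481, 1.524, -0.622]
wrist_force: [-0.0, -0.5, -0.3]
width: 0.595
8.75 tcp [ 0.5182 -0.1152  0.0693] q [ 0.04  0.52  1.73 -0.78  1.14  0.57] F [-0.  -0.5 -0.3] w 0.595
mid [ 0.51912049 -0.10462319  0.07146553] axis [ 0.00188283 -0.00223696 -0.99999573]
```

```bash
python3 -m pendant '[0.07,0.06,0,0,0,0, 0.06,0.05,0,0,0,0, 0,0,0,0,0,0]'; python3 -m pendant '[0.02,0.016,0,0,0,0, 0,0,0,0,0,0]';python3 -m pendant '[0.02,0.016,0,0,0,0, 0,0,0,0,0,0]'
```

```text
time_s: 9.05
tcp_pos: [0.5181, -0.1152, 0.0623]
orientation: [-0.481, 1.524, -0.622]
wrist_force: [0.2, 0.2, -1.7]
width: 0.597
time_s: 9.25
tcp_pos: [0.5182, -0.1152, 0.0615]
orientation: [-0.481, 1.523, -0.622]
wrist_force: [-0.0, -0.8, -1.4]
width: 0.597
time_s: 9.45
tcp_pos: [0.5182, -0.1152, 0.0604]
orientation: [-0.481, 1.523, -0.622]
wrist_force: [-0.4, 0.1, -1.9]
width: 0.599
```

```bash
python3 -m pendant '[0.02,0.016,0,0,0,0, 0,0,0,0,0,0]'
python3 - <<'E'
from plan import *
p,r=cur();v=r.apply(ct);m=p+r.apply(mt);print("mid",m,"axis",v)
E
```

```text
time_s: 9.65
tcp_pos: [0.5183, -0.1156, 0.0602]
orientation: [-0.482, 1.523, -0.624]
wrist_force: [-0.9, -0.9, 6.5]
width: 0.596
9.65 tcp [ 0.5183 -0.1156  0.0602] q [ 0.04  0.54  1.73 -0.79  1.13  0.58] F [-0.9 -0.9  6.5] w 0.596
mid [ 0.51925559 -0.10502426  0.06233489] axis [ 0.00229469 -0.00336597 -0.9999917 ]
```

Contact: the force rose to +6.5 N with the mid point at 62.3 mm, against 62 expected. Releasing now.

```bash
python3 -m pendant '[0,0,0,0,0,0, 0,0,0,0,0,0]' - 3; python3 -m pendant '[0,0,0,0,0,0, 0,0,0,0,0,0, 0,0,0,0,0,0, 0,0,0,0,0,0, 0,0,0,0,0,0, 0,0,0,0,0,0, 0,0,0,0,0,0]' 1
python3 - <<'E'
from plan import *
from m import cup
from plant import snapshot
cur()
m=np.array([.5185,-.105,.062]);v=[0,0,-1.]
s=snapshot("scene");t=snapshot("top")
crop(s,170,120,350,270,4,"pics/r1.png",proj(s,cup(m,v)));crop(t,240,160,380,270,5,"pics/r2.png",proj(t,cup(m,v)))
E
```

```text
time_s: 9.85
tcp_pos: [0.5184, -0.1155, 0.0599]
orientation: [-0.482, 1.523, -0.623]
wrist_force: [0.3, -2.0, 3.1]
width: 0.608
time_s: 10.55
tcp_pos: [0.5182, -0.1153, 0.0594]
orientation: [-0.481, 1.523, -0.622]
wrist_force: [0.0, -0.2, 1.2]
width: 1.0
10.55 tcp [ 0.5182 -0.1153  0.0594] q [ 0.04  0.54  1.73 -0.79  1.13  0.58] F [ 0.  -0.2  1.2] w 1.0
```

View pics/r1.png

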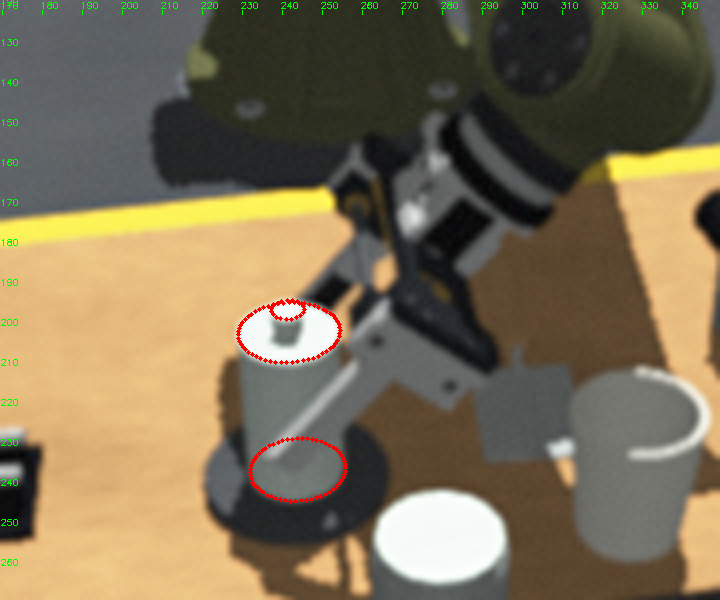

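View pics/r2.png

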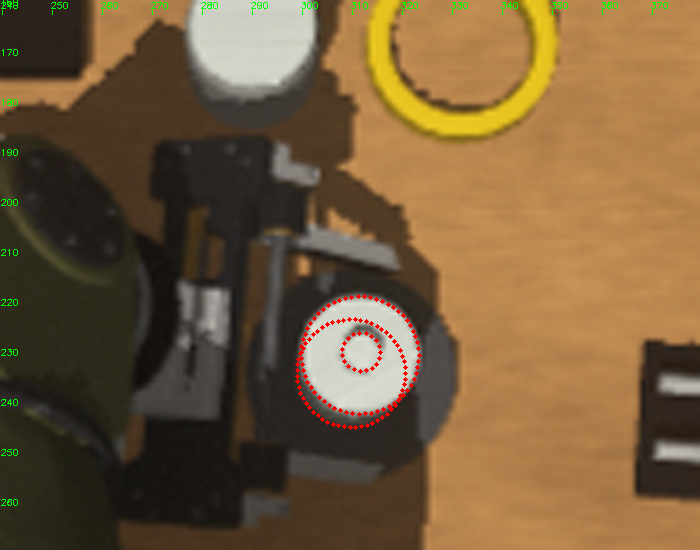

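The cup is seated: the overlay at mid height 62 mm matches in both views. I'll retreat along the fingers.

```bash
python3 -m pendant '[-0.2,0,0,0,0,0, -0.4,0,0,0,0,0, -0.5,0,0,0,0,0, -0.5,0,0,0,0,0, -0.5,0,0,0,0,0, -0.5,0,0,0,0,0, 0,0,0,0,0,0]'
cat >> plan.py <<'E'
H=np.array([.4867,.288,.06]);hx=np.array([np.cos(np.radians(5.6)),np.sin(np.radians(5.6)),0]);hy=np.array([-hx[1],hx[0],0])
Td=tool([0,0,-1],hx)
def grip(th): return H+.155*(np.sin(th)*hy+np.cos(th)*z)
E
python3 - <<'E'
from plan import *
cur();g=grip(-1.05);print(g);plan(g+[0,0,.081],Td,14)
E
```

```text
time_s: 11.35
tcp_pos: [0.5248, -0.0464, 0.1413]
orientation: [-0.48, 1.519, -0.621]
wrist_force: [0.5, -0.1, -0.4]
width: 0.999
11.35 tcp [ 0.5248 -0.0464  0.1413] q [ 0.17  0.44  1.64 -0.7   1.33  0.53] F [ 0.5 -0.1 -0.4] w 0.999
[0.49982008 0.15419108 0.13712351]
rows 14 [-0.264  0.289 -0.048] [-0.125 -0.037  0.478]
[[0.524, -0.031, 0.142], [0.523, 0.001, 0.145], [0.52, 0.031, 0.152], [0.517, 0.061, 0.162], [0.513, 0.09, 0.175], [0.508, 0.117, 0.19], [0.503, 0.142, 0.208]]
```

```bash
python3 -m pendant '[-0.26,0.29,-0.05,-0.13,-0.04,0.48, -0.26,0.29,-0.05,-0.13,-0.04,0.48, -0.26,0.29,-0.05,-0.13,-0.04,0.48, -0.26,0.29,-0.05,-0.13,-0.04,0.48, -0.26,0.29,-0.05,-0.13,-0.04,0.48, -0.26,0.29,-0.05,-0.13,-0.04,0.48, -0.26,0.29,-0.05,-0.13,-0.04,0.48, -0.26,0.29,-0.05,-0.13,-0.04,0.48, -0.26,0.29,-0.05,-0.13,-0.04,0.48, -0.26,0.29,-0.05,-0.13,-0.04,0.48, -0.26,0.29,-0.05,-0.13,-0.04,0.48, -0.26,0.29,-0.05,-0.13,-0.04,0.48, -0.26,0.29,-0.05,-0.12,-0.04,0.48, -0.26,0.29,-0.05,-0.12,-0.04,0.48, 0,0,0,0,0,0, 0,0,0,0,0,0]'
python3 - <<'E'
from plan import *
from m import cup,flap
from plant import snapshot
cur();g=grip(-1.05);plan(g+[0,0,.081],Td,1);plan(g-[0,0,.019],Td,8)
s=snapshot("scene");t=snapshot("top");P=np.vstack([flap(.4867,.288,np.radians(5.6),-1.05)[0],cup([.5185,-.105,.062],[0,0,-1])])
crop(s,200,80,400,230,4,"pics/a1.png",proj(s,P));crop(t,120,170,330,290,3.8 and 3,"pics/a2.png",proj(t,P))
E
```

```text
time_s: 12.95
tcp_pos: [0.4976, 0.1513, 0.2129]
orientation: [-0.079, 1.572, 0.08]
wrist_force: [0.4, 0.3, 1.2]
width: 1.005
12.95 tcp [0.4976 0.1513 0.2129] q [0.22 0.23 1.59 0.   1.32 0.12] F [0.4 0.3 1.2] w 1.005
rows 1 [-0.13   0.067  0.062] [ 0.034 -0.029 -0.009]
[[0.5, 0.154, 0.218]]
rows 8 [0.296 0.008 0.008] [ 0.004 -0.004 -0.001]
[[0.498, 0.152, 0.201], [0.498, 0.152, 0.189], [0.498, 0.152, 0.177], [0.499, 0.153, 0.166], [0.499, 0.153, 0.154], [0.499, 0.153, 0.142], [0.5, 0.154, 0.13], [0.5, 0.154, 0.118]]
```

View pics/a1.png

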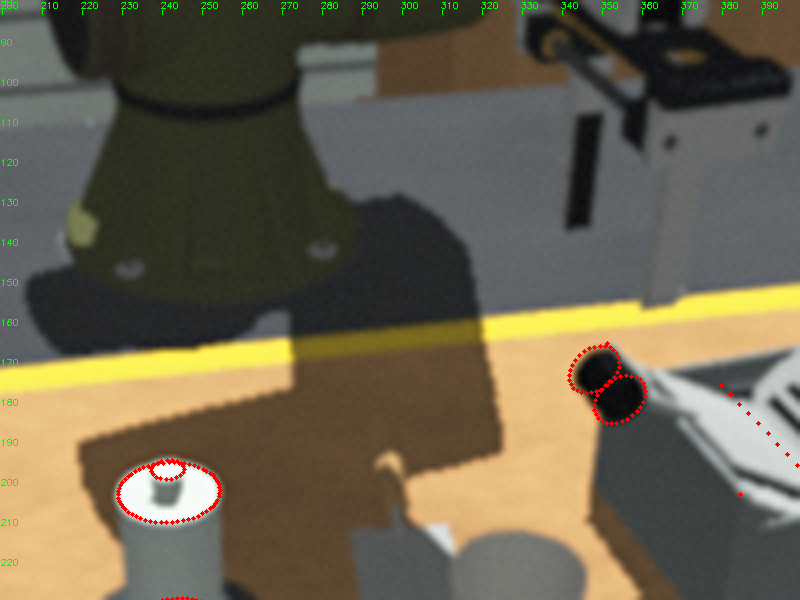

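View pics/a2.png

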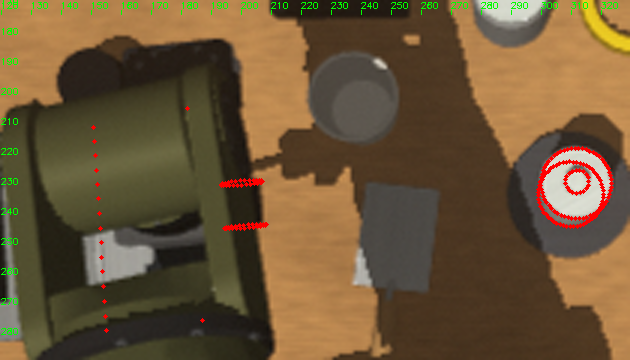

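The cup stands well, the flap overlay matches, and nothing else has moved. Lowering onto the roller.

```bash
python3 -m pendant '[0.1,0.03,0.03,0.03,-0.03,0, 0.3,0.03,0.03,0,0,0, 0.3,0.01,0,0,0,0, 0.3,0,0,0,0,0, 0.3,0,0,0,0,0, 0.3,0,0,0,0,0, 0.3,0,0,0,0,0, 0.3,0,0,0,0,0, 0.15,0,0,0,0,0, 0,0,0,0,0,0, 0,0,0,0,0,0]' 
python3 - <<'E'
from plan import *
from plant import snapshot
cur();g=grip(-1.05);plan(g-[0,0,.019],Td,1)
s=snapshot("scene");crop(s,300,100,450,212,5,"pics/b1.png")
E
```

```text
time_s: 14.15
tcp_pos: [0.5, 0.1551, 0.1196]
orientation: [-0.076, 1.569, 0.08]
wrist_force: [-0.8, -0.6, 0.8]
width: 1.001
14.15 tcp [0.5    0.1551 0.1196] q [0.23 0.33 1.69 0.   1.12 0.13] F [-0.8 -0.6  0.8] w 1.001
rows 1 [ 0.038 -0.022 -0.007] [ 0.01   0.008 -0.024]
[[0.5, 0.154, 0.118]]
```

View pics/b1.png

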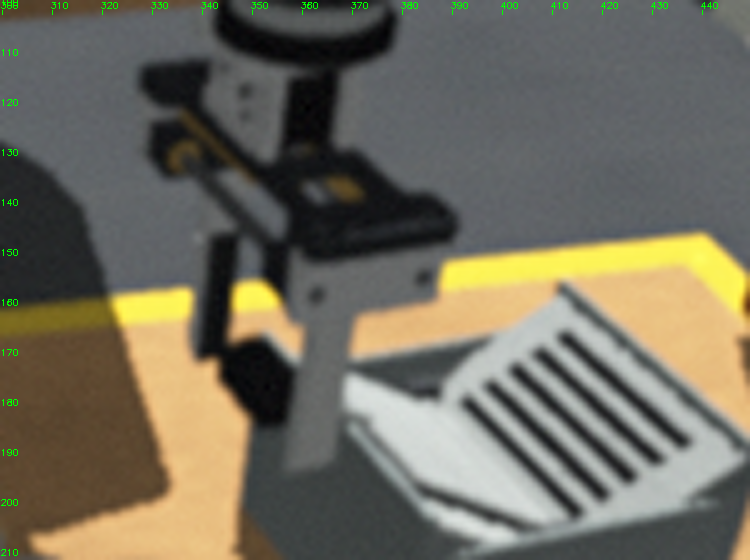

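The fingers stand on either side of the roller, near finger at (362,190) and far finger at (342,160). Closing.

```bash
python3 -m pendant '[0.03,-0.02,0,0,0,0, 0,0,0,0,0,0, 0,0,0,0,0,0, 0,0,0,0,0,0, 0,0,0,0,0,0, 0,0,0,0,0,0, 0,0,0,0,0,0, 0,0,0,0,0,0, 0,0,0,0,0,0, 0,0,0,0,0,0, 0,0,0,0,0,0, 0,0,0,0,0,0]' -1 25
python3 - <<'E'
from plan import *
p,r=cur();print(r.as_rotvec(),"gp",p+r.apply([-.019,0,0]),grip(-1.05))
# arc waypoints (tool down): delta per 5deg step, in tool x,y,z units
M=r.as_matrix();prev=grip(-1.05)
for d in np.linspace(-1.05,0,13)[1:]:
    g=grip(d);print(np.round(M.T@(g-prev)/.04,3));prev=g
E
```

```text
time_s: 15.4
tcp_pos: [0.5012, 0.1546, 0.1185]
orientation: [-0.075, 1.566, 0.08]
wrist_force: [11.1, 3.4, -4.3]
width: 0.364
15.4 tcp [0.5012 0.1546 0.1185] q [0.23 0.33 1.69 0.   1.11 0.13] F [11.1  3.4 -4.3] w 0.364
[-0.07532978  1.56555027  0.08012713] gp [0.50116783 0.1544978  0.13751047] [0.49982008 0.15419108 0.13712351]
[-0.286  0.182  0.001]
[-0.269  0.206  0.001]
[-0.25   0.229  0.001]
[-0.229  0.25   0.001]
[-0.206  0.269  0.001]
[-0.182  0.286  0.001]
[-0.156  0.301  0.001]
[-0.129  0.313  0.001]
[-0.101  0.323  0.001]
[-0.073  0.331  0.001]
[-0.043  0.336  0.001]
[-0.014  0.339  0.   ]
```

```bash
python3 -m pendant '[-0.07,0.04,0.03,0,0,0, -0.14,0.09,0,0,0,0, -0.14,0.1,0,0,0,0, -0.13,0.1,0,0,0,0, -0.13,0.11,0,0,0,0, -0.12,0.12,0,0,0,0, -0.12,0.12,0,0,0,0, -0.11,0.13,0,0,0,0, 0,0,0,0,0,0]'
cat > fl.py <<'E'
from plan import *
def fit(): 
    p,r=cur();g=p+r.apply([-.019,0,0]);d=g-H;y=d@hy;th=np.arctan2(y,d[2]);print("theta",round(th,4),"rad",round(np.hypot(y,d[2]),4),"along",round(d@hx,4));return p,r,th
E
python3 - <<'E'
from fl import *
p,r,th=fit();M=r.as_matrix();g=p+r.apply([-.019,0,0])
prev=g
for t in np.linspace(th,0,15)[1:]:
    q=grip(t)+hx*((g-H)@hx);print(np.round(M.T@(q-prev)/.04,3));prev=q
E
```

```text
time_s: 16.3
tcp_pos: [0.4978, 0.187, 0.1573]
orientation: [-0.076, 1.569, 0.08]
wrist_force: [2.5, -3.0, -0.5]
width: 0.358
16.3 tcp [0.4978 0.187  0.1573] q [0.29 0.3  1.63 0.   1.2  0.19] F [ 2.5 -3.  -0.5] w 0.358
theta -0.7181 rad 0.1544 along 0.0012
[-0.137  0.144  0.   ]
[-0.118  0.16   0.   ]
[-0.11   0.165  0.   ]
[-0.102  0.171  0.   ]
[-0.093  0.176  0.   ]
[-0.083  0.18   0.   ]
[-0.074  0.184  0.   ]
[-0.065  0.188  0.   ]
[-0.055  0.191  0.   ]
[-0.045  0.194  0.   ]
[-0.035  0.196  0.   ]
[-0.025  0.197  0.   ]
[-0.015  0.198  0.   ]
[-0.005  0.199  0.   ]
```

```bash
python3 -m pendant '[-0.13,0.14,0,0,0,0, -0.12,0.16,0,0,0,0, -0.11,0.165,0,0,0,0, -0.1,0.17,0,0,0,0, -0.095,0.175,0,0,0,0, -0.085,0.18,0,0,0,0, -0.075,0.185,0,0,0,0, -0.065,0.19,0,0,0,0, -0.055,0.19,0,0,0,0, -0.045,0.19,0,0,0,0, -0.035,0.19,0,0,0,0, 0,0,0,0,0,0, 0,0,0,0,0,0]'
python3 - <<'E'
from fl import *
from plant import snapshot
p,r,th=fit();M=r.as_matrix();g=p+r.apply([-.019,0,0])
q=grip(0)+hx*((g-H)@hx);print(np.round(M.T@(q-g)/.04,3))
from m import flap
s=snapshot("scene");t=snapshot("top");P=flap(H[0],H[1],np.radians(5.6),th)[0]
crop(s,330,90,480,202,5,"pics/s1.png",proj(s,P));crop(t,100,170,230,290,5,"pics/s2.png",proj(t,P))
E
```

```text
time_s: 17.6
tcp_pos: [0.4898, 0.2641, 0.1937]
orientation: [-0.075, 1.57, 0.08]
wrist_force: [-6.4, -0.6, -0.1]
width: 0.361
17.6 tcp [0.4898 0.2641 0.1937] q [0.43 0.32 1.52 0.   1.3  0.33] F [-6.4 -0.6 -0.1] w 0.361
theta -0.1566 rad 0.1545 along 0.0007
[-0.057  0.603  0.001]
```

View pics/s1.png

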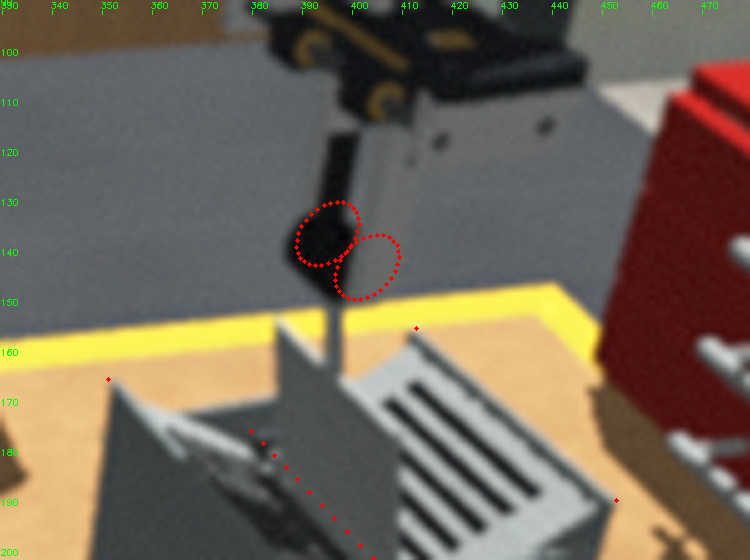

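View pics/s2.png

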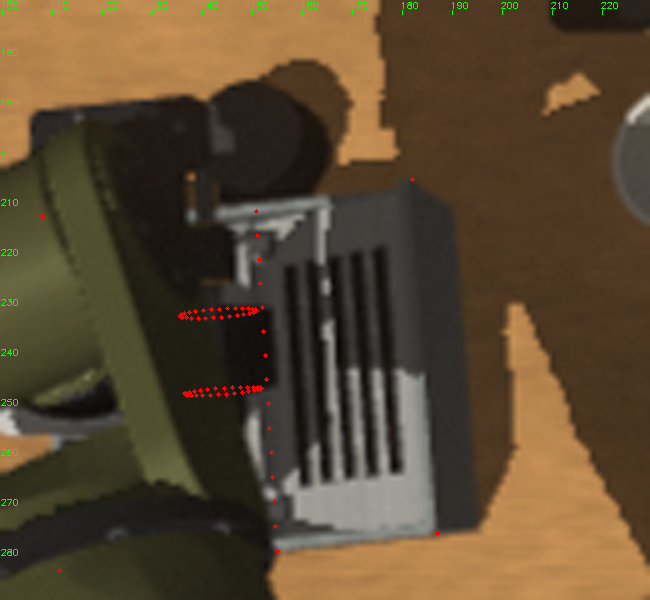

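```bash
cat >> fl.py <<'E'
from m import circ
def fm(th,hy0=0,dx=0.0):
    h=H+hy0*hy;n=np.sin(th)*hy+np.cos(th)*z
    P=[circ(h+.155*n+k*.017*hx,hx,.016,40) for k in(1,-1)]
    P.append(np.array([h+.09*n+t*hx for t in np.linspace(-.055,.055,25)]))
    P.append(np.array([h+t*n+e*hx for t in np.linspace(.09,.139,12) for e in(-.005,.005)]))
    P.append(np.array([h+t*n+k*.055*hx for t in np.linspace(.03,.09,12) for k in(-1,1)]))
    return np.vstack(P)
E
python3 - <<'E'
from fl import *
from plant import snapshot
s=snapshot("scene")
np.savez("s2.npz",**s)
ims=[]
for th in(-.157,-.19,-.23,-.27):
    crop(s,375,120,445,205,4,"pics/t.png",proj(s,fm(th)));ims.append(cv2.imread("pics/t.png"))
cv2.imwrite("pics/t1.png",cv2.resize(np.vstack([np.hstack(ims[:2]),np.hstack(ims[2:])]),None,fx=.88,fy=.88))
cv2.imwrite("pics/t1b.png",np.hstack([ims[0],ims[2]]))
E
```

```text
(no output)
```

View pics/t1.png

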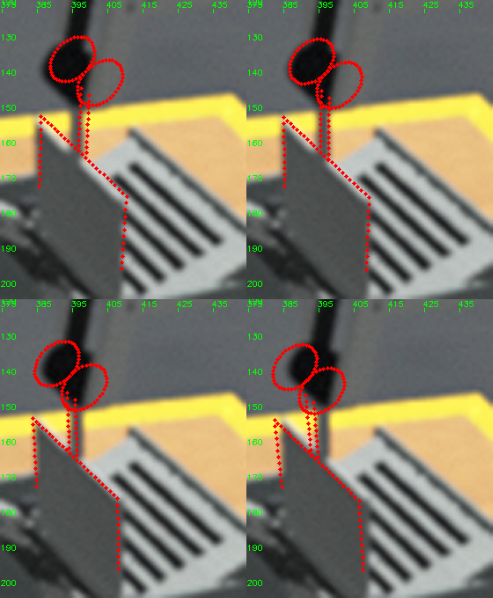

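The picture shows the flap at about -0.19 rad, some 5 mm behind the finger centre, so I'll steer by the picture from here.

```bash
python3 -m pendant '[-0.02,0.11,0,0,0,0, -0.02,0.11,0,0,0,0, -0.015,0.11,0,0,0,0, -0.01,0.11,0,0,0,0, -0.005,0.11,0,0,0,0, 0,0.08,0,0,0,0, 0,0,0,0,0,0, 0,0,0,0,0,0]' - 35
cat > look.py <<'E'
from fl import *
from plant import snapshot
import sys
fit();s=snapshot("scene");np.savez("s3.npz",**s)
ims=[]
for th in map(float,sys.argv[2:]):
    crop(s,385,115,440,200,6,"pics/t.png",proj(s,fm(th)));ims.append(cv2.imread("pics/t.png"))
im=np.hstack(ims);k=min(1,798/im.shape[1]);cv2.imwrite(sys.argv[1],cv2.resize(im,None,fx=k,fy=k,interpolation=cv2.INTER_AREA))
E
python3 look.py pics/u1.png -.06 -.03 0
```

```text
time_s: 18.55
tcp_pos: [0.4872, 0.2887, 0.196]
orientation: [-0.076, 1.571, 0.079]
wrist_force: [-4.6, -3.1, -1.6]
width: 0.357
18.55 tcp [0.4872 0.2887 0.196 ] q [0.47 0.34 1.49 0.   1.31 0.37] F [-4.6 -3.1 -1.6] w 0.357
theta 0.0037 rad 0.155 along 0.0006
```

View pics/u1.png

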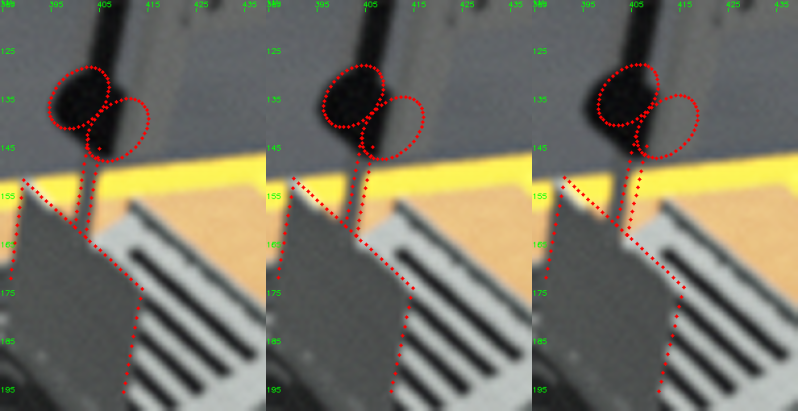

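```bash
python3 -m pendant '[0,0.05,0,0,0,0, 0,0.05,0,0,0,0, 0,0.05,0,0,0,0, 0,0,0,0,0,0, 0,0,0,0,0,0]'
python3 look.py pics/u2.png -.04 -.02 0 .02
python3 - <<'E'
from fl import *
s=load("s3.npz");g=s["frame"].astype(int).sum(2)/3
# stem rows: print intensities, and model stem centre per row for thetas
for v in(150,152,154,156,158):print(v,g[v,392:420].round().astype(int).tolist())
for th in(-.05,-.03,-.01,.01,.03):
    n=np.sin(th)*hy+np.cos(th)*z
    P=proj(s,np.array([H+t*n for t in np.linspace(.09,.15,200)]))
    print(th,[round(float(np.interp(v,P[::-1,1],P[::-1,0])),2) for v in(150,152,154,156,158)])
E
```

```text
time_s: 19.1
tcp_pos: [0.4866, 0.2945, 0.1961]
orientation: [-0.076, 1.571, 0.079]
wrist_force: [-5.2, -3.9, -2.0]
width: 0.356
19.1 tcp [0.4866 0.2945 0.1961] q [0.48 0.35 1.48 0.   1.31 0.38] F [-5.2 -3.9 -2. ] w 0.356
theta 0.0417 rad 0.1552 along 0.0006
150 [103, 101, 103, 107, 112, 118, 119, 121, 128, 131, 118, 98, 85, 86, 107, 140, 156, 166, 173, 182, 187, 189, 191, 192, 192, 190, 192, 192]
152 [179, 191, 193, 191, 191, 191, 193, 193, 194, 192, 167, 120, 87, 92, 137, 188, 195, 195, 195, 193, 194, 195, 194, 194, 194, 194, 194, 195]
154 [143, 185, 210, 210, 199, 196, 194, 195, 195, 192, 160, 105, 83, 101, 151, 190, 196, 194, 195, 196, 199, 198, 196, 192, 193, 194, 194, 193]
156 [80, 98, 137, 178, 205, 209, 202, 198, 197, 183, 134, 90, 83, 112, 160, 187, 189, 188, 179, 160, 153, 174, 187, 191, 189, 185, 186, 186]
158 [77, 77, 78, 84, 109, 134, 144, 160, 170, 145, 106, 87, 90, 131, 179, 192, 190, 187, 172, 137, 108, 101, 124, 153, 178, 184, 189, 185]
-0.05 [403.36, 403.03, 402.71, 402.38, 402.05]
-0.03 [404.26, 403.89, 403.52, 403.15, 402.79]
-0.01 [405.15, 404.74, 404.33, 403.92, 403.51]
0.01 [406.03, 405.58, 405.13, 404.68, 404.23]
0.03 [406.91, 406.42, 405.93, 405.44, 404.94]
```

View pics/u2.png

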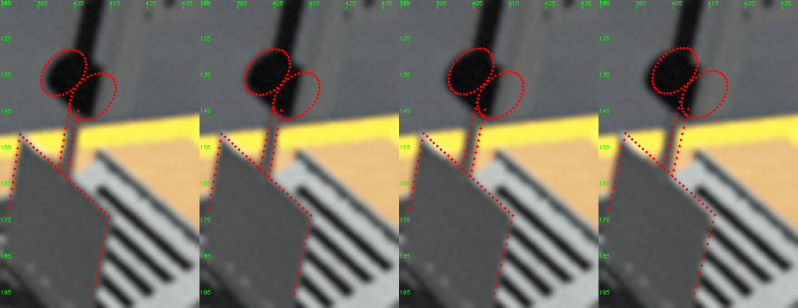

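```bash
python3 - <<'E'
from fl import *
s=load("scene0.npz");t=load("top0.npz")
B=np.array([H+i*.085*hx+j*.09*hy+.048*z for i in(-1,1) for j in(-1,1)])
P=np.vstack([fm(-1.05),B])
crop(s,340,150,460,225,6,"pics/v1.png",proj(s,P));crop(t,105,200,215,290,7,"pics/v2.png",proj(t,P))
E
```

```text
(no output)
```

View pics/v1.png

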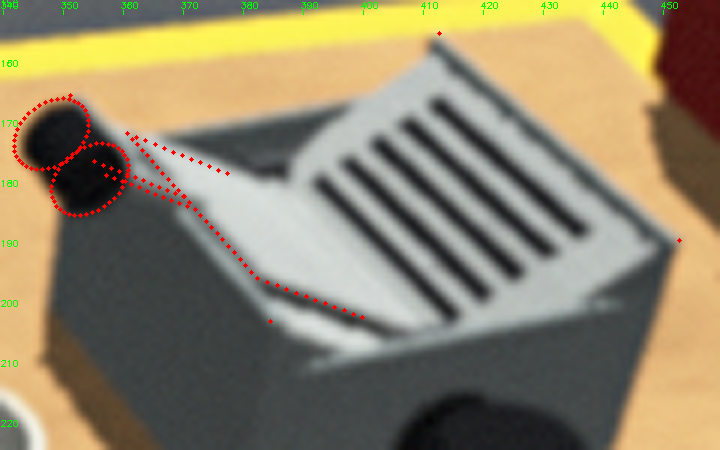

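View pics/v2.png

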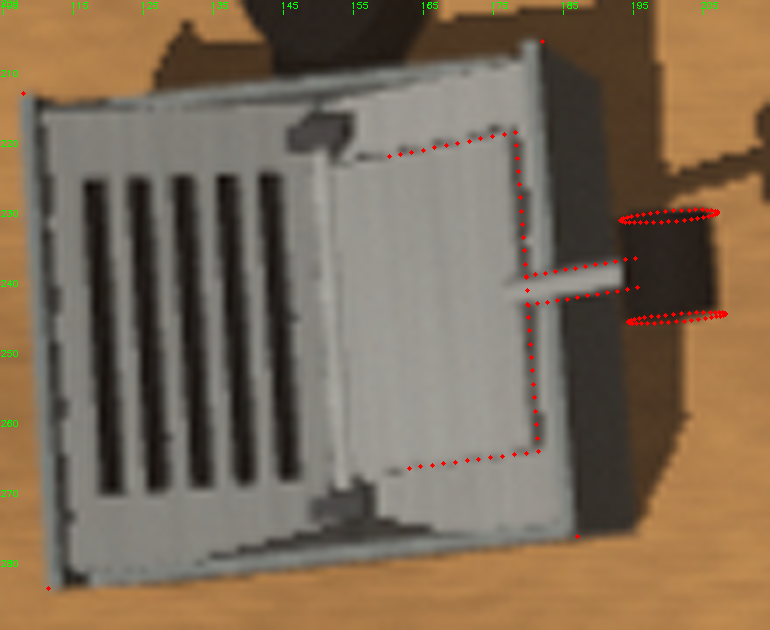

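By the stem the flap is at about -0.018 rad, so I'll nudge it 2 to 3 mm more.

```bash
python3 -m pendant '[0,0.03,0,0,0,0, 0,0.04,0,0,0,0, 0,0,0,0,0,0, 0,0,0,0,0,0, 0,0,0,0,0,0]'
cat > stem.py <<'E'
from fl import *
from plant import snapshot
fit();s=snapshot("scene");np.savez("s4.npz",**s)
g=s["frame"].astype(float).sum(2)/3
for v in(151,152,153,154,155,156):
    row=g[v];m=398+np.argmin(row[398:413])
    lv=140.
    l=m
    while row[l]<lv:l-=1
    L=l+(row[l]-lv)/(row[l]-row[l+1])
    r=m
    while row[r]<lv:r+=1
    Rr=r-(row[r]-lv)/(row[r]-row[r-1])
    ths=np.linspace(-.15,.15,61);cs=[]
    for th in ths:
        n=np.sin(th)*hy+np.cos(th)*z
        P=proj(s,np.array([H+t*n for t in np.linspace(.085,.16,200)]));cs.append(np.interp(v,P[::-1,1],P[::-1,0]))
    print(v,round(L,2),round(Rr,2),"theta",round(float(np.interp((L+Rr)/2,cs,ths)),4))
crop(s,385,115,440,200,7,"pics/w.png",proj(s,fm(0.0)))
E
python3 stem.py
```

```text
time_s: 19.65
tcp_pos: [0.4863, 0.2973, 0.196]
orientation: [-0.076, 1.571, 0.079]
wrist_force: [-4.9, -3.2, -3.1]
width: 0.359
19.65 tcp [0.4863 0.2973 0.196 ] q [0.48 0.35 1.47 0.   1.32 0.38] F [-4.9 -3.2 -3.1] w 0.359
theta 0.0594 rad 0.1553 along 0.0005
151 403.01 406.98 theta -0.0089
152 403.29 406.76 theta -0.0032
153 403.21 406.57 theta -0.0014
154 403.02 406.38 theta -0.0009
155 402.8 406.23 theta 0.0
156 402.46 406.17 theta 0.0004
```

View pics/w.png

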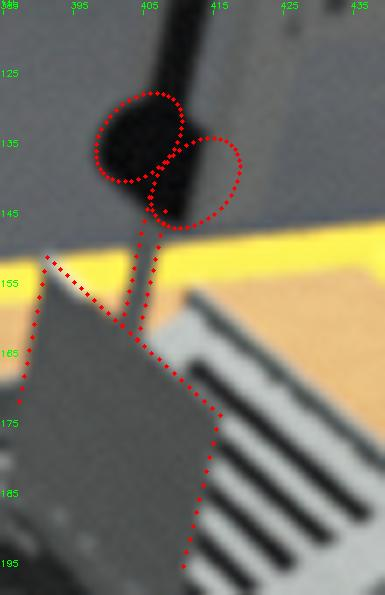

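```bash
python3 -m pendant '[0,0,0,0,0,0, 0,0,0,0,0,0, 0,0,0,0,0,0, 0,0,0,0,0,0, 0,0,0,0,0,0, 0,0,0,0,0,0, 0,0,0,0,0,0, 0,0,0,0,0,0]'; python3 stem.py
python3 - <<'E'
from fl import *
s=load("s4.npz");p,r=cur()
g=[r.apply([a,b,c])+p for c in(.017,-.017) for b in(-.008,.008) for a in np.linspace(-.06,0,13)]
crop(s,370,80,450,200,5,"pics/x.png",proj(s,np.array(g)))
print(np.round(r.as_matrix(),3))
E
```

```text
time_s: 20.5
tcp_pos: [0.4863, 0.2973, 0.196]
orientation: [-0.076, 1.571, 0.079]
wrist_force: [-5.4, -2.8, -2.9]
width: 0.359
20.5 tcp [0.4863 0.2973 0.196 ] q [0.48 0.35 1.47 0.   1.32 0.38] F [-5.4 -2.8 -2.9] w 0.359
theta 0.0595 rad 0.1552 along 0.0005
151 403.0 407.04 theta -0.0083
152 403.28 406.8 theta -0.003
153 403.23 406.55 theta -0.0013
154 403.03 406.38 theta -0.0008
155 402.8 406.18 theta -0.0007
156 402.46 406.15 theta 0.0001
20.55 tcp [0.4863 0.2973 0.196 ] q [0.48 0.35 1.47 0.   1.32 0.38] F [-5.4 -3.2 -2.5] w 0.357
[[-0.001 -0.099  0.995]
 [ 0.002  0.995  0.099]
 [-1.     0.002 -0.001]]
```

View pics/x.png

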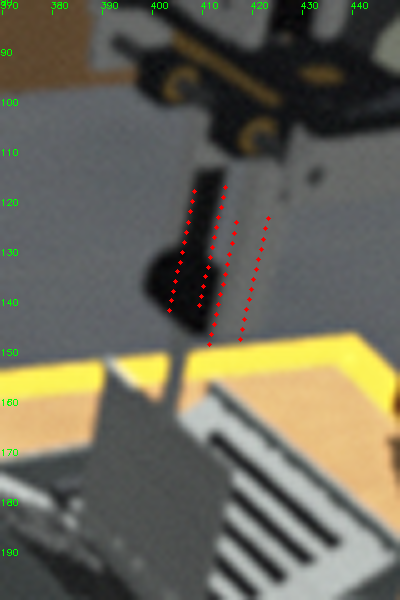

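```bash
python3 - <<'E'
from fl import *
from m import cup
s=load("s4.npz");crop(s,60,80,460,380,2,"pics/y.png",proj(s,cup([.5185,-.105,.062],[0,0,-1])))
E
```

```text
(no output)
```

View pics/y.png

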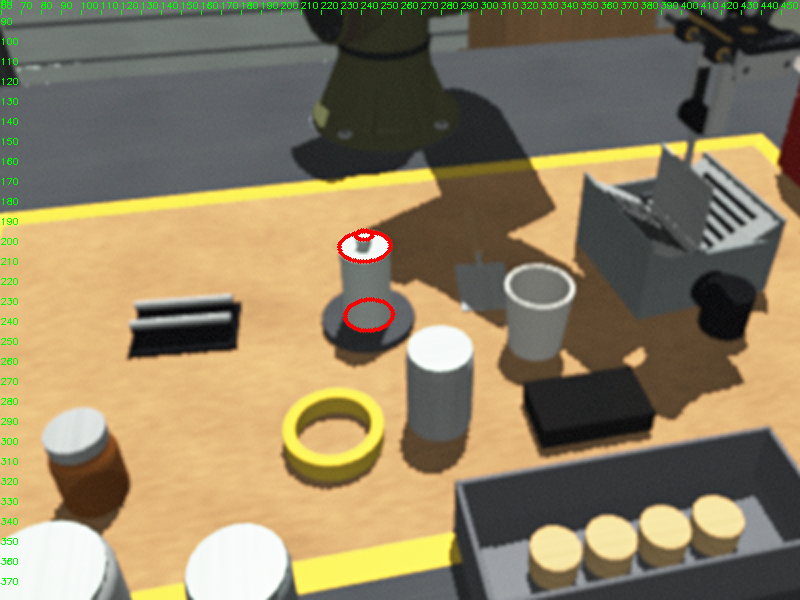

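The cup sits upside down on the foot around (240,235). The flap stands upright in the grip at (403,136), and the bystanders are where they were. Handing in.

```bash
python3 - <<'E'
from plant import sign_off
print(sign_off())
E
```

```text
the job is handed in; nothing more can be done
None
```

The cup is upside down over the peg with its rim on the stand's foot, and the flap is standing upright with the gripper still holding its roller. I handed the job in at about 20.6 s.

- **Cup:** I lowered it until it touched the foot (+6.5 N, mid point at 62.3 mm against 62 expected) and only then released it. Its outline matched the expected pose in both views after release, and again in the last scene picture.
- **Flap:** The last pictures put it within about 0.01 rad of upright. With camera and hinge uncertainty, call it ±0.015. It did not move over the last 0.9 s, with the roller gripped at 35 N.
- **Bench:** The bystanders look unmoved in the last picture.

**One check disagreed:** judged by the finger position alone, the flap would be at +0.06 rad. The roller slipped about 9 mm sideways between the pads during the swing, so it is held off-centre. The fingers' projected position matched the picture, so I set the angle from the picture.

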